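# Slide the coated plate under the film gauge and take a reading

### The arm

A 6-joint arm with a two-finger parallel gripper is mounted at the origin on the work surface. World frame = base frame: x ahead of the robot, y to its left, z up, the work surface at z = 0. Lengths are in m, angles in rad, forces in N, time in s.
With the tool pointing down it reaches from about 0.35 to 0.975 m from the base axis. Payload 17.4 kg.
Tool frame: the origin (TCP) lies between the finger pads; the fingertips stand bot.tip_reach ahead of it and the grasp point (between the pads) lies 6 mm ahead of it (bot.tip_reach is the distance from the TCP to the fingertips, in m); z points along the fingers, y is the direction in which the jaws open and shut (so a half turn about z gives the same grasp; the last joint's range is limited). The gripper opens to 85 mm and grips with 20 to 120 N. Pads are 22 mm wide; open, the fingers measure 114 mm over their backs; the gripper's body (76 mm by 85 mm) begins 54 mm behind the grasp point. The pads swing forward as they close: fully open they stand 13 mm farther back than shut.
Start: joints at [-1.237, 0.116, 1.442, -0, 1.584, -0.038], TCP at [0.245, -0.629, 0.256] pointing down, gripper open.
Joint ranges: [-2.83, 2.83], [-0.83, 2.19], [0.07, 2.5], [-1.14, 4.28], [0.01, 3], [-2.97, 2.97]. Speed limits (rad/s): [1.89, 1.89, 2.22, 3.14, 3.14, 3.14].

### API

Orientations are given as a rotation vector (axis times angle).
In Python, from workcell import bot gives the robot as it stands. The module is installed in compiled form; this text tells all that it offers.
- The arm moves only by the tool servo_tool, never from a script. Its argument "increments" is a list of rows, each an object of numbers: "claw": the opening, from 0 (shut) to 1 (fully open); "tx", "ty", "tz": the shift along the tool's x, y, z in m; "ax", "ay", "az": the turn, a rotation vector about the tool's x, y, z in degrees. A call has 1 to 20 rows; each row shifts and turns the commanded pose from where the row before left it, along the tool's axes as they then stand; what a row does not reach is not made up. A row lasts 1/10 s, in which the tool goes at most 50 mm and 8.59 degrees, less where a joint would pass 70% of its speed; a pose out of reach is approached as far as the arm can. A call is refused whole if a number of a shift passes 0.05 or a number of a turn 8.59, either way. A call with a gripper value outside its range is refused whole. The fingers move at their own pace and stop on an object; "newtons" is the grip in N (left out, the last holds). Time passes only in rows, so rows that do not move let the fingers close. It gives the time, the measured TCP pose, the force and the opening at its end, in the units of the state.
- bot.get_obs(): the state, without advancing time (a new reading comes with each control period).
- bot.read_camera(name): name is "scene" or "top"; returns the picture (400x640x3 uint8, red, green, blue); there is no depth.
- bot.calibration(name): a dict with "fx", "fy", "cx", "cy" (pixels), "position" and "attitude" of the camera in the world. Camera axes: x right, y up, looking along -z (the intrinsics and any distortion apply to the point x, -y, -z); pixel columns grow to the right and rows downward; lengths in m; the calibration is good to about 2 mm. A picture is of the moment at which its call begins. calibration takes no time and is no camera call.
- bot.hand_in(): hands the job in, once; it reports no verdict.
The state is a dict: "time_s": time; "joints": joint angles; "dq": joint speeds; "effort": joint torques, N m; "tool_pos": TCP position; "tool_rot": TCP orientation; "force": force on the tool from outside, world axes, zero at the start; "wrist_torque": the same for the moment, N m; "width": opening from 0.0 (shut) to 1.0 (fully open).
Only numpy, scipy, OpenCV 4.12 (cv2) and the standard library are available. Lean on these libraries where they do the work, as an engineer would, in place of code of your own. Each camera call takes 0.05 s, during which the arm holds its last target.

### The job

Push the blue-coated plate along the bench with the fingertips, under the low bridge of the film gauge, until its leading edge lies flush against the red stop bar behind the bridge; keep it flat on the bench and do not pick it up or tip it. Then, with the plate home, press the green key on top of the bridge right down to take the reading, let it go and move clear. Leave everything else on the bench where it is.

Things in the scene. Friction and masses are not known exactly. Their poses are not given: they have to be found in the camera images.
- plate: Loose aluminium plate with a blue film on top, 0.3 to 0.55 kg: 150 mm (own x) by 100 mm (own y) by 10 mm thick. Origin: centre of its underside. It starts with its +x end towards the gauge's entry, 230 to 280 mm before the bridge centre, up to 35 mm off the channel's centre line and turned up to 0.3 rad. At home its origin meets the gauge's origin, and its rear 50 mm sticks out before the bridge.
- gauge: Grey film gauge, fixed to the bench. Origin: on the bench under the middle of the bridge; +x is the feed direction, +y left of it, z up. The channel is 116 mm wide (y = -58 to 58) between two legs 20 mm wide; its floor is the bare bench. Behind the legs, steel rails 12 mm tall run along both sides to the red stop bar.
- bridge_entry (a point): Middle of the lower front edge of the bridge beam, at gauge x = -25 mm, 14 mm above the bench (the headroom). The beam runs from x = -25 to +25 mm; its top is 34 mm above the bench. A black display pod on top (y = 39 to 73 mm) reaches 45 mm.
- stop_face (a point): Middle of the front face of the red stop bar (12 mm tall), 6 mm above the bench; 75 mm along the gauge's +x from its origin.
- read_key_top (a point): Middle of the top of the round green key (28 mm across) in a black collar on top of the bridge, at gauge x = 0, y = -5 mm; 52 mm above the bench when up.
- read_key (a joint): Travel of the green key, pressed straight down: 0 m up, 0.006 m fully down; a spring of about 5 N at full travel returns it.
- done_plate: A second plate of the same size with an orange film, already measured; leave it. Origin: centre of underside.
- white_pot: White lidded pot, 72 mm across, about 70 mm tall; bystander. Origin: centre of underside.
- amber_jar: Amber jar with a black cap, 64 mm across, about 100 mm tall; bystander. Origin: centre of underside.
- drum: Cardboard-brown drum, 90 mm across, 110 mm tall; bystander. Origin: centre of underside.
- wash_bottle: White bottle with a green cap, 68 mm across, about 170 mm tall; bystander. Origin: centre of underside.
- beaker: White open cup, 60 mm across, 70 mm tall; bystander. Origin: centre of underside.
- spatula: Spatula lying flat, 200 mm long; bystander. Origin near its middle.
There are look-alikes about, which are no part of the job. What is shaped like the plate but brown is not meant.

How it is judged:
On the way, in this order (a step that is already met when the one before it is completed fails the run):
1. the blue plate has been slid under the bridge and lies flush against the stop (x of plate in the frame of gauge between -0.004 and 0.004 m and y of plate in the frame of gauge between -0.012 and 0.012 m and angle between the x axis of plate and the x axis of gauge, either way round below 0.06 rad and height (world z) of plate below 0.003 m and angle between plate's own z axis and vertical below 0.03 rad), for 0.2 s.
2. the green key is pressed down while the plate is home (all of step 1 and value of joint read_key above 0.0045 m), for 0.05 s.
At the end, for the whole second after the job is handed in: The blue plate lies still and flat on the bench under the bridge, its leading edge against the red stop (within 4 mm and 0.06 rad), and the green key, having been pressed at least 4.5 mm, is up again (all of step 1 and linear speed of plate below 0.01 m/s and value of joint read_key below 0.002 m); the robot touches nothing.
It fails at once if the blue plate is lifted off the bench (more than 6 mm at its centre) or tipped (more than 0.1 rad) (height (world z) of plate above 0.006 m or angle between plate's own z axis and vertical above 0.1 rad).
It fails at once if the green key is pressed before the plate is home (value of joint read_key above 0.003 m and x of plate in the frame of gauge below -0.006 m).
It fails at once if another thing on the bench is displaced by more than 20 mm or tipped (distance of any of done_plate, white_pot, amber_jar, drum, wash_bottle, beaker, spatula from where it was at the start of the episode above 0.02 m or angle between any of done_plate, white_pot, amber_jar, drum, wash_bottle, beaker's own z axis and vertical above 0.3 rad).
It also fails if it takes over 72 s, if anything falls off the work surface, if the arm or the gripper's body presses on something with over 40 N, if the wrist force passes 120 N, or if a joint passes its speed limit or range.

## Working session

There is one attempt and no reset: what is moved stays moved. The work goes in short steps, Python scripts to look and compute and a tool call to move; the robot and the scene stay as the last step left them, time stands still between calls to the robot, and variables do not carry over. Pictures are saved under pics/ and viewed, and the job is handed in when it is done.

Besides the shell and the picture viewer there is one more tool, called after ">>>" as name(argument=value, ...) on one line, values as JSON. servo_tool: Moves the arm, as the interface text tells. Its arguments: {"type":"object","properties":{"increments":{"type":"array","items":{"type":"object","properties":{"claw":{"type":"number"},"tx":{"type":"number"},"ty":{"type":"number"},"tz":{"type":"number"},"ax":{"type":"number"},"ay":{"type":"number"},"az":{"type":"number"}}}},"newtons":{"type":"number"}},"required":["increments"]}

```bash
mkdir -p pics
python3 - <<'E'
from workcell import bot
import cv2
for n in("scene","top"):
    im=bot.read_camera(n); cv2.imwrite(f"pics/{n}0.png",im[:,:,::-1]); print(n,bot.calibration(n))
print(bot.get_obs(),bot.tip_reach)
E
```

```text
scene {'fx': 444.15315722199614, 'fy': 444.15315722199614, 'cx': 320.4219928353611, 'cy': 196.46056191191437, 'position': array([ 1.24376774, -0.67927074,  1.0984203 ]), 'attitude': array([0.70494777, 0.31524138, 0.74789094])}
top {'fx': 438.3584966368283, 'fy': 438.3584966368283, 'cx': 323.16105943680503, 'cy': 201.2589797310173, 'position': array([ 0.32899209, -0.01077575,  1.506195  ]), 'attitude': array([ 0.10307661, -0.10689104, -1.58864424])}
{'time_s': 0.1, 'joints': array([-1.23678846e+00,  1.16447130e-01,  1.44218975e+00,  1.12334977e-05,
        1.58397803e+00, -3.78133191e-02]), 'dq': array([ 0.00150366, -0.00041198, -0.00181175,  0.00027847,  0.00066776,
        0.00018634]), 'effort': array([ 6.91067835e-04, -7.33668780e+01, -6.33791327e+01,  4.01516900e-07,
        5.26882897e-03, -1.85936028e-05]), 'tool_pos': array([ 0.24517797, -0.62875337,  0.25563524]), 'tool_rot': array([-3.08646249e+00, -5.80509758e-01,  2.19417608e-04]), 'force': array([ 0.37201433, -0.02907727, -0.07118854]), 'wrist_torque': array([0.01593161, 0.01990532, 0.01258044]), 'width': 1.0028111552593164} 0.025
```

View pics/scene0.png

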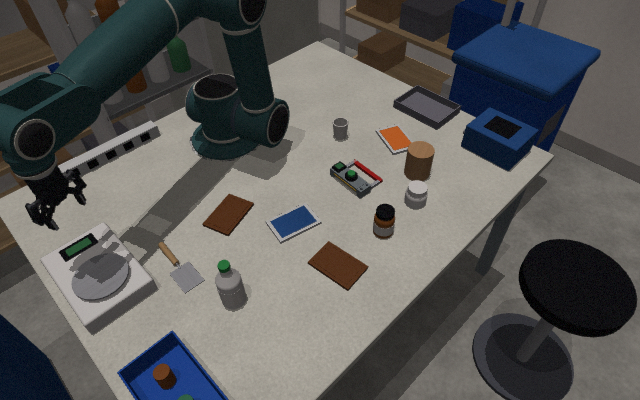

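View pics/top0.png

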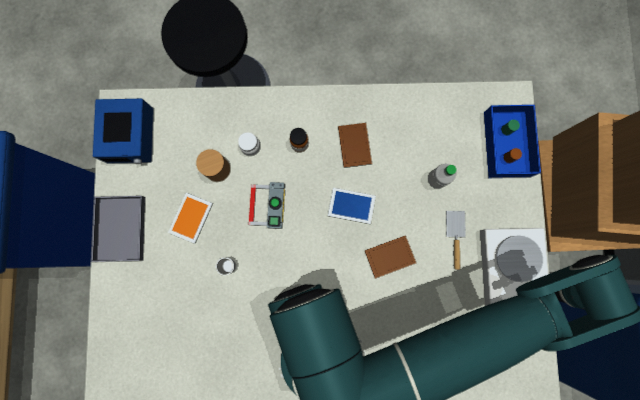

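The top view shows the blue plate at about (352,205), with brown look-alikes at (355,145) and (390,256) and the orange plate at (190,217). The gauge bridge is at about (275,205) and the red stop at (252,203). Blue and 150x100 is the one meant. I'll confirm that in a crop and measure both.

```bash
cat > h.py <<'E'
import numpy as np,cv2
from scipy.spatial.transform import Rotation as R
from workcell import bot
def ray(n,uv):
    c=bot.calibration(n); uv=np.atleast_2d(uv).astype(float)
    d=np.c_[(uv[:,0]-c['cx'])/c['fx'],-(uv[:,1]-c['cy'])/c['fy'],-np.ones(len(uv))]
    return np.array(c['position']),R.from_rotvec(c['attitude']).apply(d)
def plane(n,uv,z):
    p,d=ray(n,uv); return p+d*((z-p[2])/d[:,2])[:,None]
def proj(n,P):
    c=bot.calibration(n); q=R.from_rotvec(c['attitude']).inv().apply(np.atleast_2d(P)-c['position'])
    return np.c_[c['cx']+c['fx']*q[:,0]/-q[:,2],c['cy']-c['fy']*q[:,1]/-q[:,2]]
def blob(im,lo,hi,box):
    h=cv2.cvtColor(im,cv2.COLOR_RGB2HSV); m=cv2.inRange(h,lo,hi); k=np.zeros_like(m)
    x0,y0,x1,y1=box; k[y0:y1,x0:x1]=m[y0:y1,x0:x1]
    cs,_=cv2.findContours(k,cv2.RETR_EXTERNAL,cv2.CHAIN_APPROX_NONE)
    return sorted(cs,key=cv2.contourArea,reverse=True)
B=((100,90,40),(130,255,255)); RED=((0,150,90),(6,255,255)); G=((50,100,40),(85,255,255))
def cen(c):
    M=cv2.moments(c); return np.array([M['m10']/M['m00'],M['m01']/M['m00']])
E
python3 - <<'E'
from h import *
t=cv2.imread('pics/top0.png')[:,:,::-1].copy(); s=cv2.imread('pics/scene0.png')[:,:,::-1].copy()
for n,im,bb,gb in(("top",t,(300,170,400,240),(240,170,295,240)),("scene",s,(250,190,330,250),(325,150,390,200))):
    c=blob(im,*B,bb)[0]; r=cv2.minAreaRect(c); print(n,'blue',cen(c),plane(n,cen(c),.01).round(4))
    P=plane(n,cv2.boxPoints(r),.01); print(P[:,:2].round(4),np.linalg.norm(np.diff(P,axis=0),axis=1).round(4))
    # world-plane rectangle
    W=plane(n,c.reshape(-1,2),.01)[:,:2]; print('worldrect',cv2.minAreaRect((W*1000).astype(np.float32)))
    for nm,cl,z in(('red',RED,.012),('green',G,.052)):
        for c in blob(im,*cl,gb)[:3]:
            if cv2.contourArea(c)>4:
                W=plane(n,c.reshape(-1,2),z)[:,:2]
                print(nm,cv2.contourArea(c),cen(c).round(1),plane(n,cen(c),z)[0].round(4),cv2.minAreaRect((W*1000).astype(np.float32)))
a=cv2.resize(t[165:245,230:390],None,fx=5,fy=5,interpolation=cv2.INTER_CUBIC)
cv2.imwrite('pics/c1.png',a[:,:,::-1])
b=cv2.resize(s[140:250,260:400],None,fx=5,fy=5,interpolation=cv2.INTER_CUBIC)
cv2.imwrite('pics/c2.png',b[:,:,::-1])
E
```

```text
top blue [351.3537859  205.09921671] [[ 0.5143 -0.1132  0.01  ]]
[[ 0.4889 -0.0443]
 [ 0.566  -0.0607]
 [ 0.5399 -0.1824]
 [ 0.4631 -0.1652]] [0.0788 0.1245 0.0787]
worldrect ((514.4710083007812, -113.16796112060547), (124.02350616455078, 78.80259704589844), 77.81639099121094)
red 102.5 [251.7 204.2] [0.5243 0.229  0.012 ] ((525.1303100585938, 228.92727661132812), (14.575277328491211, 111.57621765136719), 86.11206817626953)
green 50.0 [274.2 202.1] [0.5246 0.1474 0.052 ] ((524.7858276367188, 146.53860473632812), (26.33843231201172, 26.00102996826172), 44.462493896484375)
green 44.0 [273.4 220.8] [0.4616 0.1505 0.052 ] ((462.7415466308594, 150.2148895263672), (23.302282333374023, 23.64067840576172), 89.62764739990234)
scene blue [292.68872549 221.06666667] [[ 0.5156 -0.116   0.01  ]]
[[ 0.4655 -0.1661]
 [ 0.4911 -0.0318]
 [ 0.5649 -0.0635]
 [ 0.5377 -0.1923]] [0.1367 0.0803 0.1316]
worldrect ((514.4880981445312, -114.35405731201172), (124.59029388427734, 77.70275115966797), 78.07748413085938)
red 74.5 [367.9 170.6] [0.534 0.226 0.012] ((532.3922119140625, 225.96519470214844), (14.45493221282959, 125.6910171508789), 85.9688491821289)
green 36.0 [350.8 173. ] [0.5267 0.1434 0.052 ] ((526.8756103515625, 143.93557739257812), (27.092790603637695, 29.344133377075195), 44.36545944213867)
green 30.5 [338.8 165.2] [0.4707 0.1429 0.052 ] ((470.76727294921875, 142.988037109375), (26.621246337890625, 25.267019271850586), 88.25253295898438)
```

View pics/c1.png

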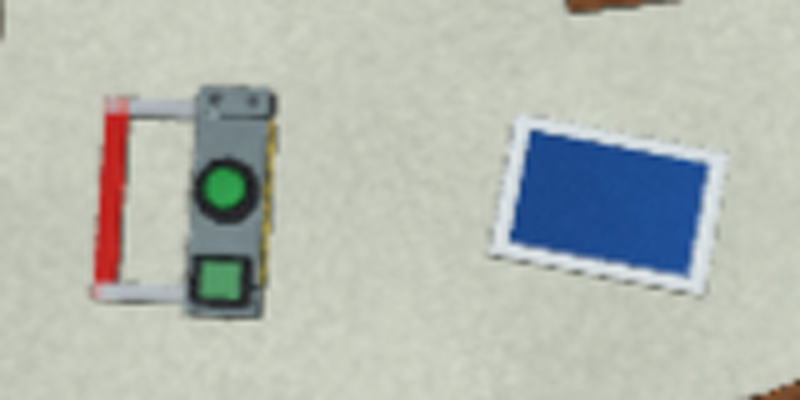

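View pics/c2.png

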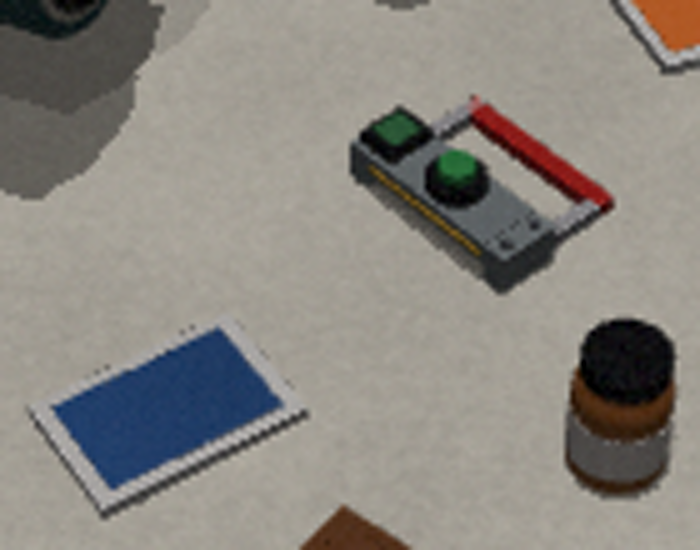

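The blue plate is confirmed: film 124x79 mm with a white border, and the two views agree within 1-2 mm. In the gauge frame it sits at about (-260,-12) mm, turned about -0.145 rad. First I'll nudge its right side, ahead of centre, with the shut fingers to centre and straighten it. After that I'll push from the rear.

```bash
cat >> h.py <<'E'
PSI=np.radians(86.1); GO=np.array([0.5196,0.1468])
ex=np.array([np.cos(PSI),np.sin(PSI)]); ey=np.array([-ex[1],ex[0]])
def g2w(x,y): return GO+x*ex+y*ey
def w2g(p): d=np.asarray(p)[:2]-GO; return np.array([d@ex,d@ey])
def state():
    o=bot.get_obs(); Rm=R.from_rotvec(o['tool_rot']).as_matrix()
    print('t',round(o['time_s'],2),'pos',o['tool_pos'].round(4),'g',w2g(o['tool_pos']).round(4),'F',o['force'].round(1),'w',round(o['width'],3),
     'xang-feed',round(np.degrees(np.arctan2(Rm[1,0],Rm[0,0])-PSI),2),'tilt',np.degrees(np.arccos(-Rm[2,2])).round(2)); return o,Rm
def go(P):
    o,Rm=state(); print('tool delta',(Rm.T@(np.array(P)-o['tool_pos'])).round(4))
def plate(tag):
    import time
    im=bot.read_camera("top"); cv2.imwrite(f"pics/{tag}.png",im[:,:,::-1])
    c=blob(im,*B,(255,150,410,260))[0]; W=plane("top",c.reshape(-1,2),.01)[:,:2]
    r=cv2.minAreaRect((W*1000).astype(np.float32)); a=r[2] if r[1][0]>r[1][1] else r[2]-90
    a=(a-np.degrees(PSI)+90)%180-90
    print('plate g',w2g(np.array(r[0])/1000).round(4),'size',np.round(r[1],1),'ang deg',round(a,2)); return im
E
python3 -c "
from h import *
go([.603,-.098,.2556])"
```

```text
t 0.1 pos [ 0.2452 -0.6288  0.2556] g [-0.7924  0.221 ] F [ 0.4 -0.  -0.1] w 1.003 xang-feed -64.8 tilt 0.06
tool delta [ 5.262e-01 -3.645e-01  4.000e-04]
```

>>> servo_tool(increments=[{"tx":0.0376,"ty":-0.026,"claw":0},{"tx":0.0376,"ty":-0.026},{"tx":0.0376,"ty":-0.026},{"tx":0.0376,"ty":-0.026},{"tx":0.0376,"ty":-0.026},{"tx":0.0376,"ty":-0.026},{"tx":0.0376,"ty":-0.026},{"tx":0.0376,"ty":-0.026},{"tx":0.0376,"ty":-0.026},{"tx":0.0376,"ty":-0.026},{"tx":0.0376,"ty":-0.026},{"tx":0.0376,"ty":-0.026},{"tx":0.0376,"ty":-0.026},{"tx":0.0376,"ty":-0.026}])

```text
invalid input at $.increments[0]: expected keys claw, tx, ty, tz, ax, ay, az
```

>>> servo_tool(increments=[{"az":-8.1},{"az":-8.1},{"az":-8.1},{"az":-8.1},{"az":-8.1},{"az":-8.1},{"az":-8.1},{"az":-8.1},{"az":0}])

```text
invalid input at $.increments[0]: expected keys claw, tx, ty, tz, ax, ay, az
```

```bash
python3 -c "
from h import *
go([.603,-.098,.06])"
```

```text
t 0.1 pos [ 0.2452 -0.6288  0.2556] g [-0.7924  0.221 ] F [ 0.4 -0.  -0.1] w 1.003 xang-feed -64.8 tilt 0.06
tool delta [ 0.5262 -0.3643  0.196 ]
```

>>> servo_tool(increments=[{"claw":0,"tx":0.0376,"ty":-0.026,"tz":0,"ax":0,"ay":0,"az":-4.6},{"claw":0,"tx":0.039,"ty":-0.023,"tz":0,"ax":0,"ay":0,"az":0},{"claw":0,"tx":0.039,"ty":-0.023,"tz":0,"ax":0,"ay":0,"az":0},{"claw":0,"tx":0.039,"ty":-0.023,"tz":0,"ax":0,"ay":0,"az":0},{"claw":0,"tx":0.039,"ty":-0.023,"tz":0,"ax":0,"ay":0,"az":0},{"claw":0,"tx":0.039,"ty":-0.023,"tz":0,"ax":0,"ay":0,"az":0},{"claw":0,"tx":0.039,"ty":-0.023,"tz":0,"ax":0,"ay":0,"az":0},{"claw":0,"tx":0.039,"ty":-0.023,"tz":0,"ax":0,"ay":0,"az":0},{"claw":0,"tx":0.039,"ty":-0.023,"tz":0,"ax":0,"ay":0,"az":0},{"claw":0,"tx":0.039,"ty":-0.023,"tz":0,"ax":0,"ay":0,"az":0},{"claw":0,"tx":0.039,"ty":-0.023,"tz":0,"ax":0,"ay":0,"az":0},{"claw":0,"tx":0.039,"ty":-0.023,"tz":0,"ax":0,"ay":0,"az":0},{"claw":0,"tx":0,"ty":0,"tz":0,"ax":0,"ay":0,"az":-8.5},{"claw":0,"tx":0,"ty":0,"tz":0,"ax":0,"ay":0,"az":-8.5},{"claw":0,"tx":0,"ty":0,"tz":0,"ax":0,"ay":0,"az":-8.5},{"claw":0,"tx":0,"ty":0,"tz":0,"ax":0,"ay":0,"az":-8.5},{"claw":0,"tx":0,"ty":0,"tz":0,"ax":0,"ay":0,"az":-8.5},{"claw":0,"tx":0,"ty":0,"tz":0,"ax":0,"ay":0,"az":-8.5},{"claw":0,"tx":0,"ty":0,"tz":0,"ax":0,"ay":0,"az":-8.5},{"claw":0,"tx":0,"ty":0,"tz":0,"ax":0,"ay":0,"az":0}])

```text
time_s: 2.1
tool_pos: [0.5461, -0.176, 0.256]
tool_rot: [-2.306, -2.133, 0.0]
force: [0.4, -0.2, 0.2]
width: 0.0
```

```bash
python3 -c "
from h import *
go([.603,-.098,.06])"
```

```text
t 2.1 pos [ 0.5461 -0.176   0.256 ] g [-0.3202 -0.0484] F [ 0.4 -0.2  0.2] w 0.0 xang-feed -0.54 tilt 0.03
tool delta [0.0821 0.0508 0.196 ]
```

>>> servo_tool(increments=[{"claw":0,"tx":0.041,"ty":0.0254,"tz":0,"ax":0,"ay":0,"az":-0.5},{"claw":0,"tx":0.041,"ty":0.0254,"tz":0,"ax":0,"ay":0,"az":0},{"claw":0,"tx":0,"ty":0,"tz":0.045,"ax":0,"ay":0,"az":0},{"claw":0,"tx":0,"ty":0,"tz":0.045,"ax":0,"ay":0,"az":0},{"claw":0,"tx":0,"ty":0,"tz":0.045,"ax":0,"ay":0,"az":0},{"claw":0,"tx":0,"ty":0,"tz":0.045,"ax":0,"ay":0,"az":0},{"claw":0,"tx":0,"ty":0,"tz":0.025,"ax":0,"ay":0,"az":0},{"claw":0,"tx":0,"ty":0,"tz":0.016,"ax":0,"ay":0,"az":0},{"claw":0,"tx":0,"ty":0,"tz":0.004,"ax":0,"ay":0,"az":0},{"claw":0,"tx":0,"ty":0,"tz":0,"ax":0,"ay":0,"az":0}])

```text
time_s: 3.1
tool_pos: [0.6034, -0.0982, 0.0319]
tool_rot: [2.301, 2.139, 0.0]
force: [0.5, -0.1, -0.1]
width: -0.004
```

```bash
python3 -c "
from h import *
o,_=state(); print(o['joints'].round(2))
im=plate('t1'); s=bot.read_camera('scene')
cv2.imwrite('pics/t1s.png',cv2.resize(s[130:260,230:410],None,fx=4,fy=4)[:,:,::-1])
cv2.imwrite('pics/t1c.png',cv2.resize(im[150:260,230:400],None,fx=4,fy=4)[:,:,::-1])"
```

```text
t 3.1 pos [ 0.6034 -0.0982  0.0319] g [-0.2387 -0.1003] F [ 0.5 -0.1 -0.1] w -0.004 xang-feed -0.29 tilt 0.02
[-0.2   0.13  1.8   0.    1.21 -0.13]Traceback (most recent call last):
  File "<string>", line 4, in <module>
    im=plate('t1'); s=bot.read_camera('scene')
  File "h.py", line 34, in plate
    c=blob(im,*B,(255,150,410,260))[0]; W=plane("top",c.reshape(-1,2),.01)[:,:2]
      ~~~~~~~~~~~~~~~~~~~~~~~~~~~~~^^^
IndexError: list index out of range
```

```bash
cat >> h.py <<'E'
def plate(tag,n="scene"):
    im=bot.read_camera(n); cv2.imwrite(f"pics/{tag}.png",im[:,:,::-1])
    if n=="scene": cv2.imwrite(f'pics/{tag}c.png',cv2.resize(im[130:260,230:410],None,fx=4,fy=4,interpolation=cv2.INTER_CUBIC)[:,:,::-1])
    cs=blob(im,*B,(225,140,400,270) if n=="scene" else (240,150,410,260))
    if not cs: print('no blue'); return im
    c=cs[0]; W=plane(n,c.reshape(-1,2),.01)[:,:2]
    r=cv2.minAreaRect((W*1000).astype(np.float32)); a=r[2] if r[1][0]>r[1][1] else r[2]-90
    a=(a-np.degrees(PSI)+90)%180-90
    print('plate g',w2g(np.array(r[0])/1000).round(4),'size',np.round(r[1],1),'ang deg',round(a,2)); return im
E
python3 -c "
from h import *
plate('t2')"
```

```text
plate g [-0.2699 -0.0122] size [106.5  76.9] ang deg -8.4
```

View pics/t2c.png

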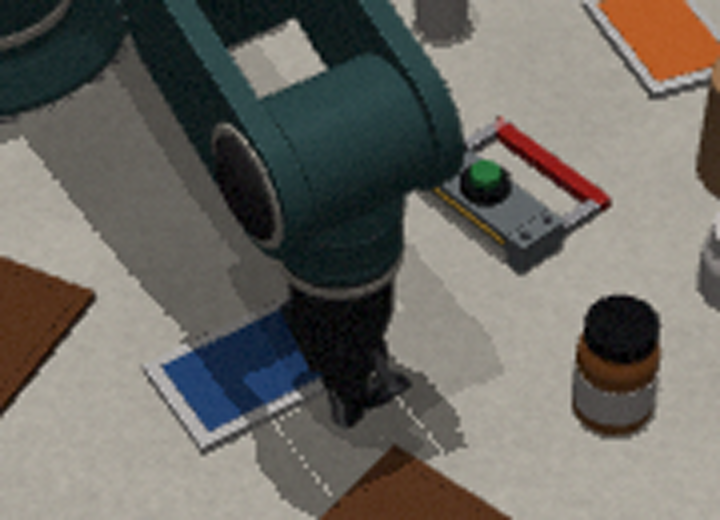

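>>> servo_tool(increments=[{"claw":0,"tx":0,"ty":-0.005,"tz":0.002,"ax":0,"ay":0,"az":0},{"claw":0,"tx":0,"ty":-0.005,"tz":0,"ax":0,"ay":0,"az":0},{"claw":0,"tx":0,"ty":-0.005,"tz":0,"ax":0,"ay":0,"az":0},{"claw":0,"tx":0,"ty":-0.004,"tz":0,"ax":0,"ay":0,"az":0},{"claw":0,"tx":0,"ty":-0.003,"tz":0,"ax":0,"ay":0,"az":0},{"claw":0,"tx":0,"ty":-0.003,"tz":0,"ax":0,"ay":0,"az":0}])

```text
time_s: 3.8
tool_pos: [0.5779, -0.0963, 0.0294]
tool_rot: [2.299, 2.14, 0.0]
force: [0.4, 0.4, -0.8]
width: 0.002
```

```bash
python3 -c "
from h import *
state();plate('t3')"
```

```text
t 3.8 pos [ 0.5779 -0.0963  0.0294] g [-0.2386 -0.0747] F [ 0.4  0.4 -0.8] w 0.002 xang-feed -0.2 tilt 0.01
plate g [-0.274  -0.0117] size [98.1 77. ] ang deg -8.59
```

View pics/t3c.png

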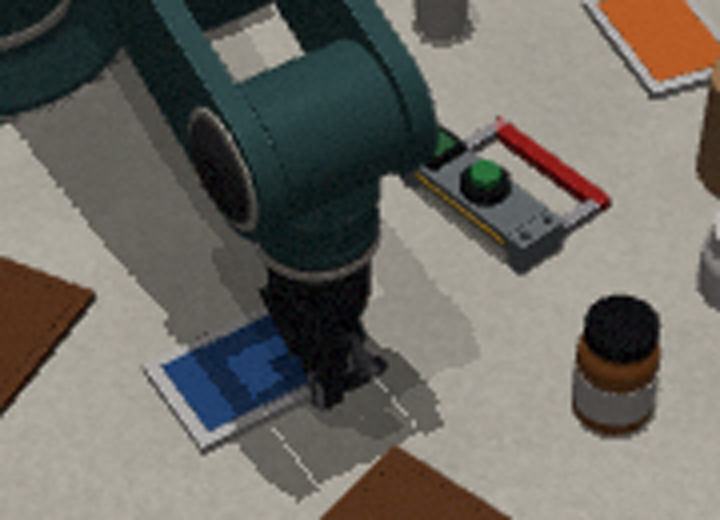

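>>> servo_tool(increments=[{"claw":0,"tx":0,"ty":-0.003,"tz":0,"ax":0,"ay":0,"az":0},{"claw":0,"tx":0,"ty":-0.003,"tz":0,"ax":0,"ay":0,"az":0}])

```text
time_s: 4.05
tool_pos: [0.5723, -0.0959, 0.0294]
tool_rot: [2.299, 2.14, 0.001]
force: [2.8, -0.7, -1.2]
width: -0.003
```

>>> servo_tool(increments=[{"claw":0,"tx":0,"ty":-0.003,"tz":0,"ax":0,"ay":0,"az":0},{"claw":0,"tx":0,"ty":-0.003,"tz":0,"ax":0,"ay":0,"az":0}])

```text
time_s: 4.25
tool_pos: [0.5661, -0.0954, 0.0294]
tool_rot: [2.299, 2.14, 0.001]
force: [3.6, 1.5, -0.0]
width: 0.003
```

```bash
python3 -c "
from h import *
state();plate('t4')"
```

```text
t 4.25 pos [ 0.5661 -0.0954  0.0294] g [-0.2385 -0.0629] F [ 3.6  1.5 -0. ] w 0.003 xang-feed -0.2 tilt 0.02
plate g [-0.2755 -0.0048] size [100.3  77.8] ang deg -5.51
```

View pics/t4c.png

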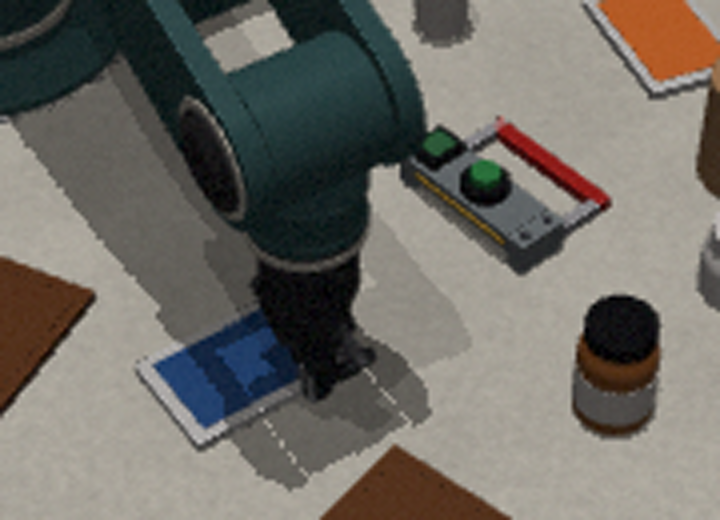

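>>> servo_tool(increments=[{"claw":0,"tx":0,"ty":-0.003,"tz":0,"ax":0,"ay":0,"az":0},{"claw":0,"tx":0,"ty":-0.003,"tz":0,"ax":0,"ay":0,"az":0},{"claw":0,"tx":0,"ty":-0.002,"tz":0,"ax":0,"ay":0,"az":0}])

```text
time_s: 4.6
tool_pos: [0.558, -0.0949, 0.0294]
tool_rot: [2.299, 2.14, 0.0]
force: [3.6, 1.0, 0.8]
width: 0.002
```

```bash
python3 -c "
from h import *
state();plate('t5')"
```

```text
t 4.6 pos [ 0.558  -0.0949  0.0294] g [-0.2385 -0.0547] F [3.6 1.  0.8] w 0.002 xang-feed -0.2 tilt 0.01
plate g [-0.2762  0.0012] size [104.   78.4] ang deg -3.95
```

>>> servo_tool(increments=[{"claw":0,"tx":0,"ty":0.01,"tz":0,"ax":0,"ay":0,"az":0},{"claw":0,"tx":0,"ty":0.02,"tz":0,"ax":0,"ay":0,"az":0},{"claw":0,"tx":0,"ty":0,"tz":-0.04,"ax":0,"ay":0,"az":0},{"claw":0,"tx":0,"ty":0,"tz":-0.04,"ax":0,"ay":0,"az":0},{"claw":0.7,"tx":-0.045,"ty":-0.028,"tz":0,"ax":0,"ay":0,"az":0},{"claw":0.7,"tx":-0.045,"ty":-0.028,"tz":0,"ax":0,"ay":0,"az":0},{"claw":0.7,"tx":-0.046,"ty":-0.028,"tz":0,"ax":0,"ay":0,"az":0},{"claw":0.7,"tx":0,"ty":0,"tz":0,"ax":0,"ay":0,"az":0},{"claw":0.7,"tx":0,"ty":0,"tz":0,"ax":0,"ay":0,"az":0}])

```text
time_s: 5.55
tool_pos: [0.5002, -0.2197, 0.1094]
tool_rot: [-2.302, -2.138, 0.0]
force: [0.8, 1.2, 0.6]
width: 0.698
```

```bash
python3 -c "
from h import *
state();plate('t6');plate('t6t','top')"
```

```text
t 5.55 pos [ 0.5002 -0.2197  0.1094] g [-0.3669 -0.0056] F [0.8 1.2 0.6] w 0.698 xang-feed -0.33 tilt 0.01
plate g [-0.2668  0.0014] size [122.6  78.9] ang deg -3.15
plate g [-0.2578  0.0023] size [112.2  79.1] ang deg -3.67
```

View pics/t6c.png

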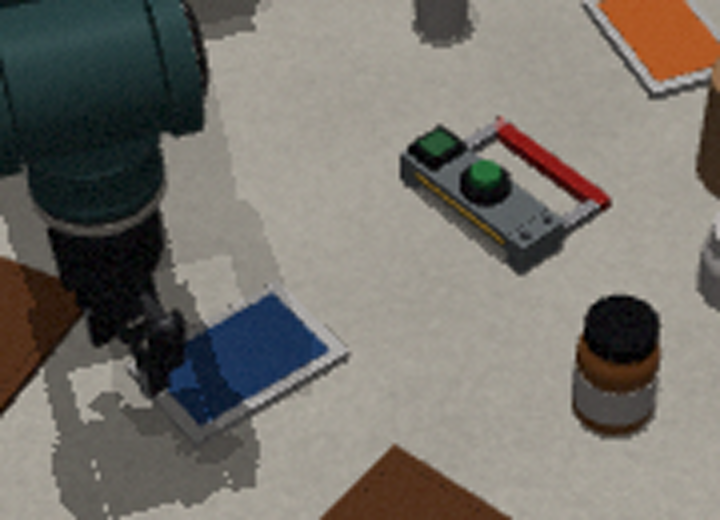

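View pics/t6t.png

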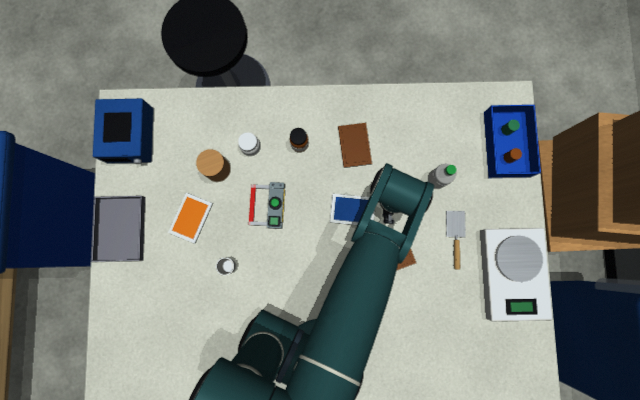

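>>> servo_tool(increments=[{"claw":0.7,"tx":-0.01,"ty":-0.007,"tz":0,"ax":0,"ay":0,"az":-0.3},{"claw":0.7,"tx":0,"ty":0,"tz":0.035,"ax":0,"ay":0,"az":0},{"claw":0.7,"tx":0,"ty":0,"tz":0.03,"ax":0,"ay":0,"az":0},{"claw":0.7,"tx":0,"ty":0,"tz":0.01,"ax":0,"ay":0,"az":0},{"claw":0.7,"tx":0,"ty":0,"tz":0.004,"ax":0,"ay":0,"az":0},{"claw":0.7,"tx":0,"ty":0,"tz":0,"ax":0,"ay":0,"az":0}])

```text
time_s: 6.25
tool_pos: [0.493, -0.2282, 0.0309]
tool_rot: [2.293, 2.147, 0.0]
force: [-0.1, 0.8, 1.0]
width: 0.703
```

>>> servo_tool(increments=[{"claw":0.7,"tx":0,"ty":0,"tz":0.002,"ax":0,"ay":0,"az":0},{"claw":0.7,"tx":0,"ty":0,"tz":0,"ax":0,"ay":0,"az":0}])

```text
time_s: 6.45
tool_pos: [0.4931, -0.2284, 0.0292]
tool_rot: [2.293, 2.146, 0.001]
force: [0.5, 0.1, -0.4]
width: 0.702
```

```bash
python3 -c "
from h import *
state();plate('t7')"
```

```text
t 6.45 pos [ 0.4931 -0.2284  0.0292] g [-0.3761  0.0009] F [ 0.5  0.1 -0.4] w 0.702 xang-feed 0.11 tilt 0.08
plate g [-0.2668  0.0014] size [122.6  78.9] ang deg -3.15
```

View pics/t7c.png

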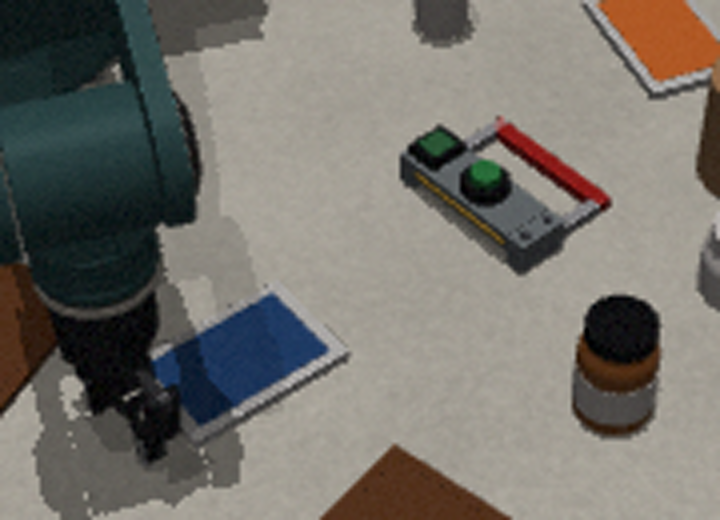

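>>> servo_tool(increments=[{"claw":0.7,"tx":0,"ty":0,"tz":0.002,"ax":0,"ay":0,"az":0},{"claw":0.7,"tx":0,"ty":0,"tz":0,"ax":0,"ay":0,"az":0}])

```text
time_s: 6.7
tool_pos: [0.4926, -0.2282, 0.0263]
tool_rot: [2.294, 2.147, 0.0]
force: [0.1, -0.5, -0.2]
width: 0.703
```

>>> servo_tool(increments=[{"claw":0.7,"tx":0,"ty":0,"tz":0.0015,"ax":0,"ay":0,"az":0},{"claw":0.7,"tx":0,"ty":0,"tz":0,"ax":0,"ay":0,"az":0}])

```text
time_s: 6.9
tool_pos: [0.4925, -0.2281, 0.0246]
tool_rot: [-2.294, -2.146, 0.0]
force: [-0.6, 0.5, 0.5]
width: 0.699
```

>>> servo_tool(increments=[{"claw":0.7,"tx":0,"ty":0,"tz":0.0015,"ax":0,"ay":0,"az":0},{"claw":0.7,"tx":0,"ty":0,"tz":0,"ax":0,"ay":0,"az":0}])

```text
time_s: 7.1
tool_pos: [0.4926, -0.2281, 0.0231]
tool_rot: [-2.294, -2.146, 0.0]
force: [-0.3, -0.5, -0.1]
width: 0.702
```

>>> servo_tool(increments=[{"claw":0.7,"tx":0,"ty":0,"tz":0.0015,"ax":0,"ay":0,"az":0},{"claw":0.7,"tx":0,"ty":0,"tz":0,"ax":0,"ay":0,"az":0}])

```text
time_s: 7.3
tool_pos: [0.4926, -0.2281, 0.0216]
tool_rot: [-2.294, -2.146, 0.0]
force: [1.0, -0.1, -0.4]
width: 0.699
```

>>> servo_tool(increments=[{"claw":0.7,"tx":0,"ty":0,"tz":0.0015,"ax":0,"ay":0,"az":0},{"claw":0.7,"tx":0,"ty":0,"tz":0,"ax":0,"ay":0,"az":0}])

```text
time_s: 7.5
tool_pos: [0.4926, -0.2281, 0.0201]
tool_rot: [-2.294, -2.146, 0.0]
force: [-0.7, -0.2, 0.4]
width: 0.699
```

>>> servo_tool(increments=[{"claw":0.7,"tx":0,"ty":0,"tz":0.001,"ax":0,"ay":0,"az":0},{"claw":0.7,"tx":0,"ty":0,"tz":0,"ax":0,"ay":0,"az":0}])

```text
time_s: 7.7
tool_pos: [0.4927, -0.2282, 0.0199]
tool_rot: [-2.294, -2.147, 0.0]
force: [-5.5, 2.7, 9.5]
width: 0.698
```

>>> servo_tool(increments=[{"claw":0.7,"tx":0,"ty":0,"tz":-0.005,"ax":0,"ay":0,"az":0},{"claw":0.7,"tx":0.008,"ty":0,"tz":0,"ax":0,"ay":0,"az":0},{"claw":0.7,"tx":0.008,"ty":0,"tz":0,"ax":0,"ay":0,"az":0},{"claw":0.7,"tx":0.005,"ty":0,"tz":0,"ax":0,"ay":0,"az":0},{"claw":0.7,"tx":0.004,"ty":0,"tz":0,"ax":0,"ay":0,"az":0},{"claw":0.7,"tx":0.004,"ty":0,"tz":0,"ax":0,"ay":0,"az":0},{"claw":0.7,"tx":0.004,"ty":0,"tz":0,"ax":0,"ay":0,"az":0},{"claw":0.7,"tx":0.004,"ty":0,"tz":0,"ax":0,"ay":0,"az":0},{"claw":0.7,"tx":0.004,"ty":0,"tz":0,"ax":0,"ay":0,"az":0},{"claw":0.7,"tx":0.004,"ty":0,"tz":0,"ax":0,"ay":0,"az":0},{"claw":0.7,"tx":0.004,"ty":0,"tz":0,"ax":0,"ay":0,"az":0}])

```text
time_s: 8.8
tool_pos: [0.4958, -0.179, 0.0243]
tool_rot: [-2.294, -2.147, 0.0]
force: [-0.7, -1.8, -0.9]
width: 0.703
```

```bash
python3 -c "
from h import *
state();plate('t8')"
```

```text
t 8.8 pos [ 0.4958 -0.179   0.0243] g [-0.3266  0.0015] F [-0.7 -1.8 -0.9] w 0.703 xang-feed 0.11 tilt 0.01
plate g [-0.2377  0.0063] size [117.6  79.5] ang deg 0.52
```

View pics/t8c.png

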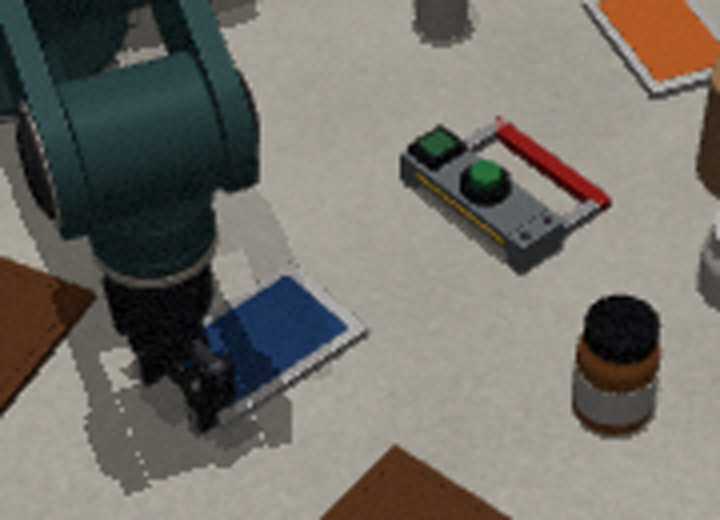

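Run:
```python
from h import *
t=cv2.imread('pics/top0.png'); cv2.imwrite('pics/gz.png',cv2.resize(t[175:235,240:295],None,fx=10,fy=10,interpolation=cv2.INTER_CUBIC))
s=cv2.imread('pics/t8.png'); cv2.imwrite('pics/gs.png',cv2.resize(s[145:205,320:390],None,fx=10,fy=10,interpolation=cv2.INTER_CUBIC))
for y in(-78,-58,58,78):
  for x,z in((-25,34),(25,34),(-25,0)):
    P=np.r_[g2w(x/1e3,y/1e3),z/1e3]; print(y,x,z,((proj('top',P)-[240,175])*10).round(0),((proj('scene',P)-[320,145])*10).round(0))
```

```text
-78 -25 34 [[438.  69.]] [[405. 461.]]
-78 25 34 [[291.  62.]] [[512. 389.]]
-78 -25 0 [[446.  86.]] [[400. 531.]]
-58 -25 34 [[434. 127.]] [[363. 428.]]
-58 25 34 [[287. 120.]] [[470. 358.]]
-58 -25 0 [[443. 143.]] [[359. 498.]]
58 -25 34 [[413. 466.]] [[131. 250.]]
58 25 34 [[265. 459.]] [[237. 185.]]
58 -25 0 [[423. 475.]] [[131. 320.]]
78 -25 34 [[410. 526.]] [[ 93. 220.]]
78 25 34 [[261. 519.]] [[199. 156.]]
78 -25 0 [[419. 533.]] [[ 94. 290.]]
```

View pics/gz.png

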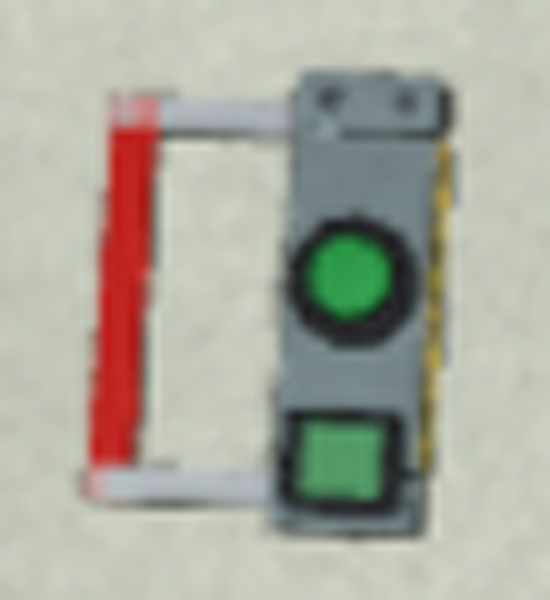

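View pics/gs.png

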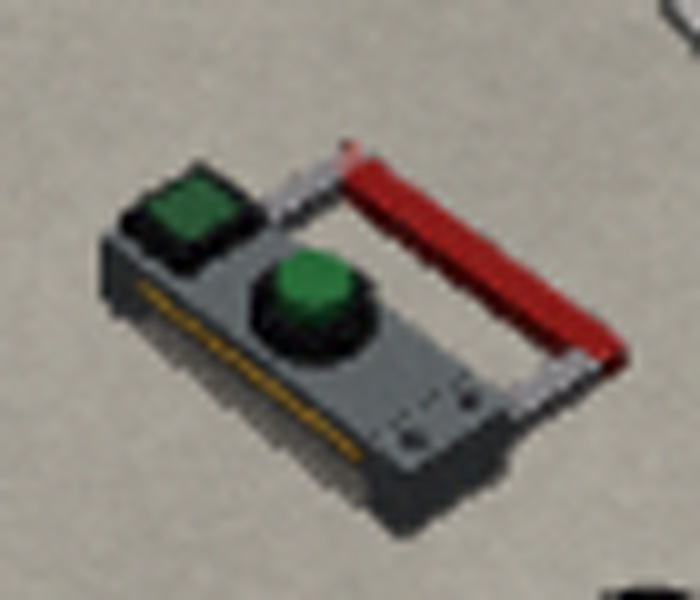

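>>> servo_tool(increments=[{"claw":0.7,"tx":0.005,"ty":0.0003,"tz":0,"ax":0,"ay":0,"az":0},{"claw":0.7,"tx":0.005,"ty":0.0003,"tz":0,"ax":0,"ay":0,"az":0},{"claw":0.7,"tx":0.005,"ty":0.0003,"tz":0,"ax":0,"ay":0,"az":0},{"claw":0.7,"tx":0.005,"ty":0.0003,"tz":0,"ax":0,"ay":0,"az":0},{"claw":0.7,"tx":0.005,"ty":0.0003,"tz":0,"ax":0,"ay":0,"az":0},{"claw":0.7,"tx":0.005,"ty":0.0003,"tz":0,"ax":0,"ay":0,"az":0},{"claw":0.7,"tx":0.005,"ty":0.0003,"tz":0,"ax":0,"ay":0,"az":0},{"claw":0.7,"tx":0.005,"ty":0.0003,"tz":0,"ax":0,"ay":0,"az":0},{"claw":0.7,"tx":0.005,"ty":0.0003,"tz":0,"ax":0,"ay":0,"az":0},{"claw":0.7,"tx":0.005,"ty":0.0003,"tz":0,"ax":0,"ay":0,"az":0},{"claw":0.7,"tx":0.005,"ty":0.0003,"tz":0,"ax":0,"ay":0,"az":0},{"claw":0.7,"tx":0.005,"ty":0.0003,"tz":0,"ax":0,"ay":0,"az":0},{"claw":0.7,"tx":0.005,"ty":0.0003,"tz":0,"ax":0,"ay":0,"az":0},{"claw":0.7,"tx":0.005,"ty":0.0003,"tz":0,"ax":0,"ay":0,"az":0},{"claw":0.7,"tx":0.005,"ty":0.0003,"tz":0,"ax":0,"ay":0,"az":0},{"claw":0.7,"tx":0.005,"ty":0.0003,"tz":0,"ax":0,"ay":0,"az":0}])

```text
time_s: 10.45
tool_pos: [0.506, -0.0993, 0.0243]
tool_rot: [-2.294, -2.147, -0.0]
force: [0.3, -2.4, -0.4]
width: 0.698
```

```bash
sed -i 's/GO=np.array(\[0.5196,0.1468\])/GO=np.array([0.5185,0.1459])/' h.py; python3 -c "
from h import *
state();plate('t9')"
```

```text
t 10.45 pos [ 0.506  -0.0993  0.0243] g [-0.2455 -0.0042] F [ 0.3 -2.4 -0.4] w 0.698 xang-feed 0.1 tilt 0.0
plate g [-0.1536  0.0002] size [111.6  78.8] ang deg 0.43
```

View pics/t9c.png

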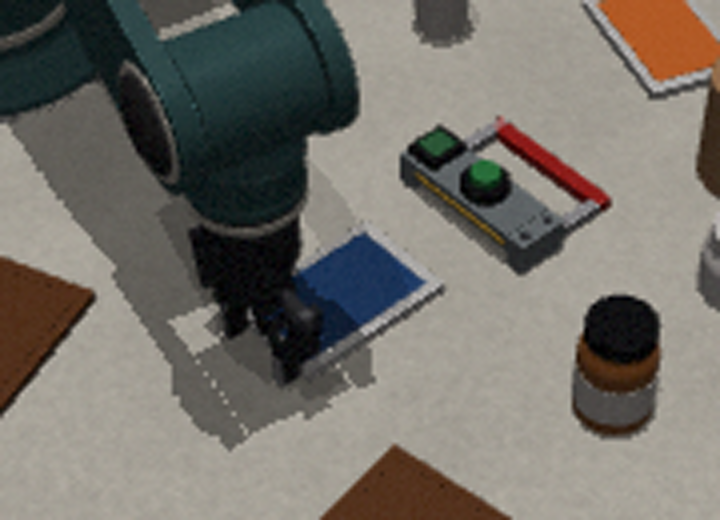

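>>> servo_tool(increments=[{"claw":0.7,"tx":0.005,"ty":0,"tz":0,"ax":0,"ay":0,"az":0},{"claw":0.7,"tx":0.005,"ty":0,"tz":0,"ax":0,"ay":0,"az":0},{"claw":0.7,"tx":0.005,"ty":0,"tz":0,"ax":0,"ay":0,"az":0},{"claw":0.7,"tx":0.005,"ty":0,"tz":0,"ax":0,"ay":0,"az":0},{"claw":0.7,"tx":0.005,"ty":0,"tz":0,"ax":0,"ay":0,"az":0},{"claw":0.7,"tx":0.005,"ty":0,"tz":0,"ax":0,"ay":0,"az":0},{"claw":0.7,"tx":0.005,"ty":0,"tz":0,"ax":0,"ay":0,"az":0},{"claw":0.7,"tx":0.005,"ty":0,"tz":0,"ax":0,"ay":0,"az":0},{"claw":0.7,"tx":0.005,"ty":0,"tz":0,"ax":0,"ay":0,"az":0},{"claw":0.7,"tx":0.005,"ty":0,"tz":0,"ax":0,"ay":0,"az":0},{"claw":0.7,"tx":0.005,"ty":0,"tz":0,"ax":0,"ay":0,"az":0},{"claw":0.7,"tx":0.005,"ty":0,"tz":0,"ax":0,"ay":0,"az":0},{"claw":0.7,"tx":0.005,"ty":0,"tz":0,"ax":0,"ay":0,"az":0},{"claw":0.7,"tx":0.005,"ty":0,"tz":0,"ax":0,"ay":0,"az":0},{"claw":0.7,"tx":0.005,"ty":0,"tz":0,"ax":0,"ay":0,"az":0},{"claw":0.7,"tx":0.005,"ty":0,"tz":0,"ax":0,"ay":0,"az":0}])

```text
time_s: 12.1
tool_pos: [0.5113, -0.0195, 0.0243]
tool_rot: [-2.294, -2.147, 0.0]
force: [0.1, -2.8, 0.0]
width: 0.7
```

```bash
python3 -c "
from h import *
state();plate('t10')"
```

```text
t 12.1 pos [ 0.5113 -0.0195  0.0243] g [-0.1655 -0.0041] F [ 0.1 -2.8  0. ] w 0.7 xang-feed 0.1 tilt 0.0
plate g [-0.0741  0.0003] size [103.8  78.4] ang deg 0.06
```

View pics/t10c.png

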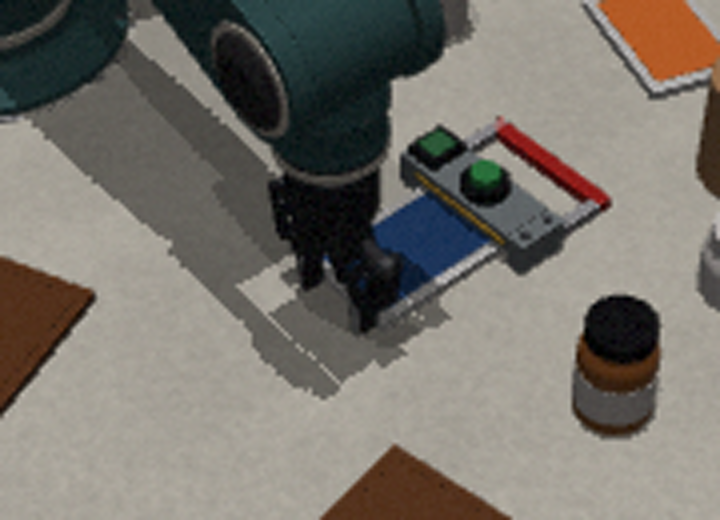

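>>> servo_tool(increments=[{"claw":0.7,"tx":0.005,"ty":0,"tz":0,"ax":0,"ay":0,"az":0},{"claw":0.7,"tx":0.005,"ty":0,"tz":0,"ax":0,"ay":0,"az":0},{"claw":0.7,"tx":0.005,"ty":0,"tz":0,"ax":0,"ay":0,"az":0},{"claw":0.7,"tx":0.005,"ty":0,"tz":0,"ax":0,"ay":0,"az":0},{"claw":0.7,"tx":0.005,"ty":0,"tz":0,"ax":0,"ay":0,"az":0},{"claw":0.7,"tx":0.005,"ty":0,"tz":0,"ax":0,"ay":0,"az":0},{"claw":0.7,"tx":0.005,"ty":0,"tz":0,"ax":0,"ay":0,"az":0},{"claw":0.7,"tx":0.005,"ty":0,"tz":0,"ax":0,"ay":0,"az":0},{"claw":0.7,"tx":0.005,"ty":0,"tz":0,"ax":0,"ay":0,"az":0},{"claw":0.7,"tx":0.005,"ty":0,"tz":0,"ax":0,"ay":0,"az":0},{"claw":0.7,"tx":0.005,"ty":0,"tz":0,"ax":0,"ay":0,"az":0},{"claw":0.7,"tx":0.005,"ty":0,"tz":0,"ax":0,"ay":0,"az":0},{"claw":0.7,"tx":0.005,"ty":0,"tz":0,"ax":0,"ay":0,"az":0},{"claw":0.7,"tx":0.004,"ty":0,"tz":0,"ax":0,"ay":0,"az":0}])

```text
time_s: 13.55
tool_pos: [0.5159, 0.0494, 0.0243]
tool_rot: [2.294, 2.147, 0.0]
force: [-0.2, -3.7, -0.0]
width: 0.696
```

```bash
python3 -c "
from h import *
state();plate('t11')"
```

```text
t 13.55 pos [0.5159 0.0494 0.0243] g [-0.0965 -0.004 ] F [-0.2 -3.7 -0. ] w 0.696 xang-feed 0.11 tilt 0.0
plate g [ 0.0457 -0.0002] size [ 9.6 75. ] ang deg 89.7
```

View pics/t11c.png

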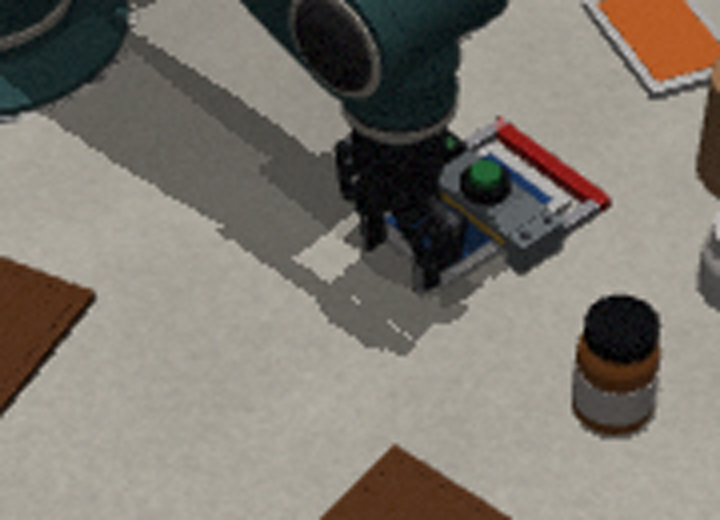

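The plate is under the bridge, with about 10 mm left before the stop. I'll creep forward and watch the force.

>>> servo_tool(increments=[{"claw":0.7,"tx":0.003,"ty":0,"tz":0,"ax":0,"ay":0,"az":0},{"claw":0.7,"tx":0.003,"ty":0,"tz":0,"ax":0,"ay":0,"az":0},{"claw":0.7,"tx":0,"ty":0,"tz":0,"ax":0,"ay":0,"az":0}])

```text
time_s: 13.9
tool_pos: [0.5163, 0.0553, 0.0243]
tool_rot: [-2.294, -2.147, -0.0]
force: [-0.5, -0.2, -0.2]
width: 0.702
```

>>> servo_tool(increments=[{"claw":0.7,"tx":0.0015,"ty":0,"tz":0,"ax":0,"ay":0,"az":0},{"claw":0.7,"tx":0,"ty":0,"tz":0,"ax":0,"ay":0,"az":0}])

```text
time_s: 14.1
tool_pos: [0.5163, 0.0565, 0.0243]
tool_rot: [-2.294, -2.147, -0.0]
force: [0.5, -0.3, 0.3]
width: 0.698
```

>>> servo_tool(increments=[{"claw":0.7,"tx":0.001,"ty":0,"tz":0,"ax":0,"ay":0,"az":0},{"claw":0.7,"tx":0,"ty":0,"tz":0,"ax":0,"ay":0,"az":0}])

```text
time_s: 14.3
tool_pos: [0.5164, 0.0574, 0.0243]
tool_rot: [2.294, 2.147, -0.0]
force: [-0.8, -2.4, 0.8]
width: 0.704
```

>>> servo_tool(increments=[{"claw":0.7,"tx":0.001,"ty":0,"tz":0,"ax":0,"ay":0,"az":0},{"claw":0.7,"tx":0,"ty":0,"tz":0,"ax":0,"ay":0,"az":0}])

```text
time_s: 14.5
tool_pos: [0.5165, 0.0584, 0.0243]
tool_rot: [-2.294, -2.147, -0.0]
force: [-1.0, -2.6, -0.4]
width: 0.703
```

>>> servo_tool(increments=[{"claw":0.7,"tx":0.001,"ty":0,"tz":0,"ax":0,"ay":0,"az":0},{"claw":0.7,"tx":0,"ty":0,"tz":0,"ax":0,"ay":0,"az":0}])

```text
time_s: 14.7
tool_pos: [0.5166, 0.0595, 0.0243]
tool_rot: [2.294, 2.147, 0.0]
force: [-0.3, -1.8, -0.7]
width: 0.698
```

>>> servo_tool(increments=[{"claw":0.7,"tx":0.001,"ty":0,"tz":0,"ax":0,"ay":0,"az":0},{"claw":0.7,"tx":0,"ty":0,"tz":0,"ax":0,"ay":0,"az":0}])

```text
time_s: 14.9
tool_pos: [0.5165, 0.06, 0.0243]
tool_rot: [2.293, 2.146, -0.001]
force: [-1.4, -7.8, 1.6]
width: 0.699
```

>>> servo_tool(increments=[{"claw":0.7,"tx":0.001,"ty":0,"tz":0,"ax":0,"ay":0,"az":0},{"claw":0.7,"tx":0,"ty":0,"tz":0,"ax":0,"ay":0,"az":0}])

```text
time_s: 15.1
tool_pos: [0.5165, 0.0603, 0.0243]
tool_rot: [2.293, 2.146, -0.003]
force: [-2.8, -15.9, 2.4]
width: 0.699
```

```bash
python3 -c "
from h import *
state();im=plate('t12')
cv2.imwrite('pics/t12z.png',cv2.resize(im[145:205,320:390],None,fx=10,fy=10,interpolation=cv2.INTER_CUBIC)[:,:,::-1])"
```

```text
t 15.1 pos [0.5165 0.0603 0.0243] g [-0.0856 -0.0039] F [ -2.8 -15.9   2.4] w 0.699 xang-feed 0.1 tilt 0.15
plate g [ 0.051 -0.   ] size [20.2 77.5] ang deg 89.89
```

View pics/t12z.png

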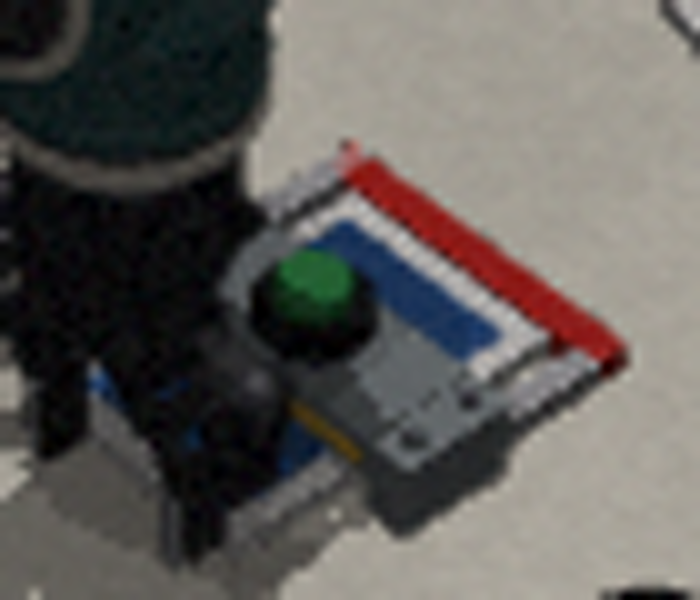

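>>> servo_tool(increments=[{"claw":0.7,"tx":-0.005,"ty":0,"tz":0,"ax":0,"ay":0,"az":0},{"claw":0.7,"tx":-0.02,"ty":0,"tz":0,"ax":0,"ay":0,"az":0},{"claw":0.7,"tx":-0.04,"ty":0,"tz":0,"ax":0,"ay":0,"az":0},{"claw":0,"tx":-0.02,"ty":0,"tz":-0.045,"ax":0,"ay":0,"az":0},{"claw":0,"tx":0,"ty":0,"tz":-0.05,"ax":0,"ay":0,"az":0},{"claw":0,"tx":0,"ty":0,"tz":0,"ax":0,"ay":0,"az":0}])

```text
time_s: 15.75
tool_pos: [0.5135, -0.0241, 0.1262]
tool_rot: [2.29, 2.141, 0.01]
force: [0.3, -0.9, -0.1]
width: 0.193
```

```bash
python3 -c "
from h import *
state();im=plate('t13')
cv2.imwrite('pics/t13z.png',cv2.resize(im[145:205,320:390],None,fx=10,fy=10,interpolation=cv2.INTER_CUBIC)[:,:,::-1])
t=plate('t13t','top')
cv2.imwrite('pics/t13tz.png',cv2.resize(t[170:240,235:315],None,fx=9,fy=8,interpolation=cv2.INTER_CUBIC)[:,:,::-1])
go([.5235,.1456,.1])"
```

```text
t 15.75 pos [ 0.5135 -0.0241  0.1262] g [-0.1699 -0.0066] F [ 0.3 -0.9 -0.1] w 0.193 xang-feed 0.04 tilt 0.53
plate g [-0.0425  0.0005] size [41.3 77.9] ang deg -89.94
plate g [0.0454 0.001 ] size [35.4 77.1] ang deg -89.69
t 15.85 pos [ 0.5116 -0.0234  0.1206] g [-0.1694 -0.0046] F [ 0.   0.1 -1.3] w 0.02 xang-feed 0.09 tilt 0.16
tool delta [0.1694 0.0006 0.0207]
```

View pics/t13z.png

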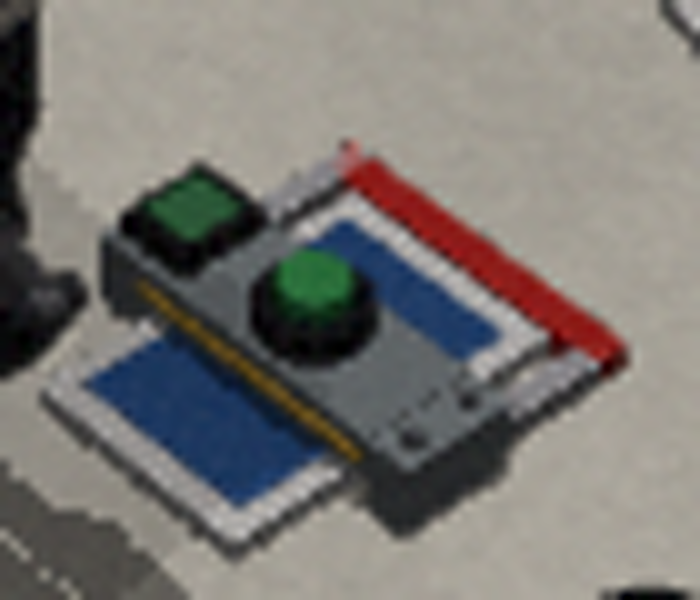

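View pics/t13tz.png

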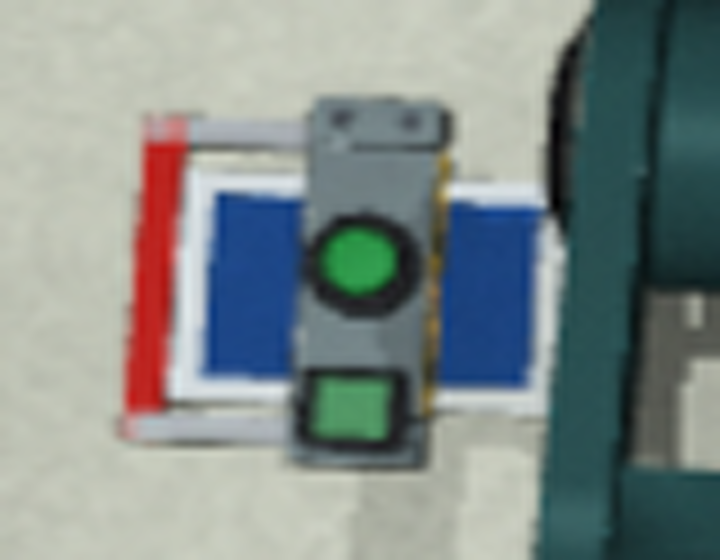

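The plate lies flush along the whole red bar in both views, and its lateral offset is only a few mm. Now I'll go to the key.

>>> servo_tool(increments=[{"claw":0,"tx":0.045,"ty":0,"tz":0,"ax":0,"ay":0,"az":0},{"claw":0,"tx":0.045,"ty":0,"tz":0,"ax":0,"ay":0,"az":0},{"claw":0,"tx":0.045,"ty":0,"tz":0,"ax":0,"ay":0,"az":0},{"claw":0,"tx":0.0345,"ty":0.0005,"tz":0,"ax":0,"ay":0,"az":0},{"claw":0,"tx":0,"ty":0,"tz":0.02,"ax":0,"ay":0,"az":0},{"claw":0,"tx":0,"ty":0,"tz":0.01,"ax":0,"ay":0,"az":0},{"claw":0,"tx":0,"ty":0,"tz":0,"ax":0,"ay":0,"az":0},{"claw":0,"tx":0,"ty":0,"tz":0,"ax":0,"ay":0,"az":0}])

```text
time_s: 16.65
tool_pos: [0.5226, 0.1451, 0.089]
tool_rot: [-2.294, -2.145, 0.001]
force: [-0.8, 0.1, 0.3]
width: 0.0
```

```bash
python3 -c "
from h import *
state();im=plate('t14')
cv2.imwrite('pics/t14z.png',cv2.resize(im[135:205,315:395],None,fx=9,fy=8,interpolation=cv2.INTER_CUBIC)[:,:,::-1])
go([.5235,.1456,.071])"
```

```text
t 16.65 pos [0.5226 0.1451 0.089 ] g [-0.0005 -0.0042] F [-0.8  0.1  0.3] w 0.0 xang-feed 0.06 tilt 0.06
plate g [-0.0427 -0.0001] size [40.9 78.9] ang deg -89.94
t 16.7 pos [0.5229 0.1451 0.0896] g [-0.0005 -0.0044] F [-0.5  0.4 -0.3] w -0.002 xang-feed 0.05 tilt 0.0
tool delta [0.0005 0.0006 0.0186]
```

View pics/t14z.png

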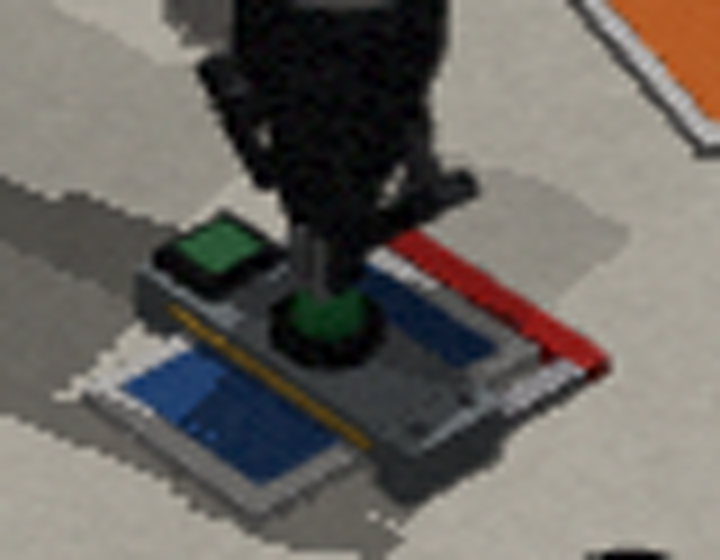

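>>> servo_tool(increments=[{"claw":0,"tx":0,"ty":0.0005,"tz":0.01,"ax":0,"ay":0,"az":0},{"claw":0,"tx":0,"ty":0,"tz":0.004,"ax":0,"ay":0,"az":0},{"claw":0,"tx":0,"ty":0,"tz":0.002,"ax":0,"ay":0,"az":0},{"claw":0,"tx":0,"ty":0,"tz":0,"ax":0,"ay":0,"az":0}])

```text
time_s: 17.1
tool_pos: [0.5239, 0.1453, 0.0748]
tool_rot: [2.293, 2.145, 0.001]
force: [-4.5, -3.4, 17.0]
width: 0.001
```

>>> servo_tool(increments=[{"claw":0,"tx":0,"ty":0,"tz":0.002,"ax":0,"ay":0,"az":0},{"claw":0,"tx":0,"ty":0,"tz":0,"ax":0,"ay":0,"az":0},{"claw":0,"tx":0,"ty":0,"tz":0,"ax":0,"ay":0,"az":0}])

```text
time_s: 17.4
tool_pos: [0.524, 0.1454, 0.0744]
tool_rot: [2.293, 2.145, 0.002]
force: [-16.0, -5.9, 37.0]
width: -0.005
```

>>> servo_tool(increments=[{"claw":0,"tx":0,"ty":0,"tz":0.001,"ax":0,"ay":0,"az":0},{"claw":0,"tx":0,"ty":0,"tz":0,"ax":0,"ay":0,"az":0},{"claw":0,"tx":0,"ty":0,"tz":0,"ax":0,"ay":0,"az":0}])

```text
time_s: 17.7
tool_pos: [0.5242, 0.1454, 0.0743]
tool_rot: [2.293, 2.145, 0.003]
force: [-20.4, -7.9, 45.5]
width: -0.001
```

The stop was hard at tip height of about 49.5 mm, well short of full travel, so I'm backing off to look. The shut fingertip is probably riding on the collar.

>>> servo_tool(increments=[{"claw":0,"tx":0,"ty":0,"tz":-0.004,"ax":0,"ay":0,"az":0},{"claw":0,"tx":0,"ty":0,"tz":-0.003,"ax":0,"ay":0,"az":0},{"claw":0,"tx":0,"ty":0,"tz":0,"ax":0,"ay":0,"az":0}])

```text
time_s: 18.0
tool_pos: [0.5237, 0.1454, 0.0779]
tool_rot: [2.294, 2.146, 0.001]
force: [2.4, -0.4, 3.6]
width: -0.001
```

```bash
python3 -c "
from h import *
state();im=plate('t15')
cv2.imwrite('pics/t15z.png',cv2.resize(im[145:195,325:375],None,fx=12,fy=12,interpolation=cv2.INTER_CUBIC)[:,:,::-1])
for P in ([.5235,.1456,.052],[.5235,.1456,.046],[.5235,.1456,.034]): print((proj('scene',P)-[325,145]+.5)*12)"
```

```text
t 18.0 pos [0.5237 0.1454 0.0779] g [-0.0001 -0.0052] F [ 2.4 -0.4  3.6] w -0.001 xang-feed 0.09 tilt 0.07
plate g [-0.0425 -0.    ] size [41.3 78.9] ang deg -89.94
[[313.21073301 333.05980089]]
[[312.55962296 348.34884406]]
[[311.26863664 378.66314422]]
```

View pics/t15z.png

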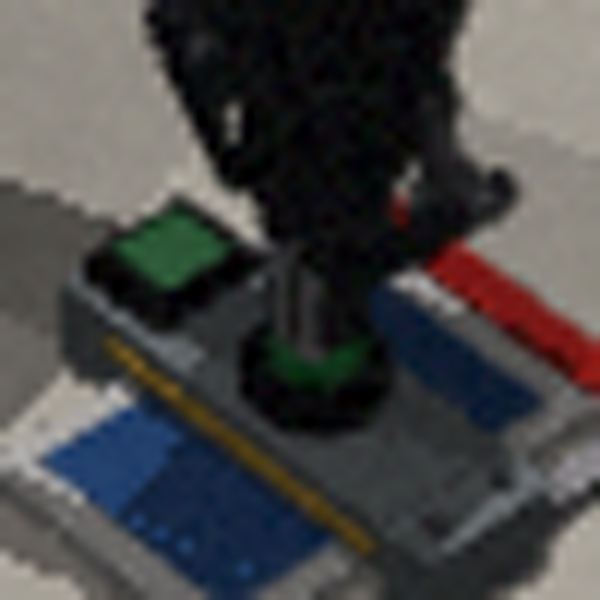

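>>> servo_tool(increments=[{"claw":0,"tx":0,"ty":0,"tz":0.0015,"ax":0,"ay":0,"az":0},{"claw":0,"tx":0,"ty":0,"tz":0,"ax":0,"ay":0,"az":0},{"claw":0,"tx":0,"ty":0,"tz":0,"ax":0,"ay":0,"az":0}])

```text
time_s: 18.35
tool_pos: [0.5234, 0.1456, 0.0757]
tool_rot: [2.294, 2.146, -0.0]
force: [3.0, -2.2, 3.9]
width: 0.001
```

```bash
python3 -c "
from h import *
for i in range(4):
  o=bot.get_obs();print(o['tool_pos'].round(4),o['force'].round(1)); bot.read_camera('scene')"
```

```text
[0.5234 0.1456 0.0757] [ 3.  -2.2  3.9]
[0.5234 0.1456 0.0758] [ 3.  -1.3  4.4]
[0.5233 0.1456 0.0757] [ 3.8 -2.3  5. ]
[0.5233 0.1456 0.0758] [ 3.  -0.5  4.7]
```

>>> servo_tool(increments=[{"claw":0,"tx":0,"ty":0,"tz":-0.003,"ax":0,"ay":0,"az":0},{"claw":0,"tx":0,"ty":0,"tz":0,"ax":0,"ay":0,"az":0},{"claw":0,"tx":0,"ty":0,"tz":0,"ax":0,"ay":0,"az":0}])

```text
time_s: 18.85
tool_pos: [0.5231, 0.1457, 0.0787]
tool_rot: [-2.294, -2.146, 0.0]
force: [0.7, -1.7, 3.4]
width: -0.001
```

```bash
python3 -c "
from h import *
for i in range(4):
  o=bot.get_obs();print(o['tool_pos'].round(4),o['force'].round(1)); bot.read_camera('scene')"
```

```text
[0.5231 0.1457 0.0787] [ 0.7 -1.7  3.4]
[0.5231 0.1456 0.0787] [ 0.9 -1.1  2.2]
[0.5231 0.1457 0.0786] [-0.1 -0.5  2.7]
[0.5231 0.1457 0.0786] [-0.8 -0.7  3.4]
```

>>> servo_tool(increments=[{"claw":0,"tx":0,"ty":0,"tz":-0.01,"ax":0,"ay":0,"az":0},{"claw":0,"tx":0,"ty":0,"tz":0,"ax":0,"ay":0,"az":0},{"claw":0,"tx":0,"ty":0,"tz":0,"ax":0,"ay":0,"az":0}])

```text
time_s: 19.35
tool_pos: [0.5233, 0.1457, 0.0891]
tool_rot: [2.294, 2.147, 0.001]
force: [-0.6, 0.9, -0.1]
width: 0.0
```

```bash
python3 -c "
from h import *
for i in range(4):
  o=bot.get_obs();print(o['tool_pos'].round(4),o['force'].round(1)); bot.read_camera('scene')"
```

```text
[0.5233 0.1457 0.0891] [-0.6  0.9 -0.1]
[0.5232 0.1456 0.0888] [ 0.7 -0.8 -0.6]
[0.5232 0.1456 0.0887] [ 1.4 -0.2 -0.1]
[0.5231 0.1456 0.0886] [-0.7 -0.4 -0.5]
```

Force against height behaves like the key spring, then goes hard at TCP 0.075 with about 5 N of spring load. That means the key did bottom out, and the shut fingertips reach about 4 mm beyond `tip_reach`. I'll confirm by finding the height of first contact, then do one gentle full press.

>>> servo_tool(increments=[{"claw":0,"tx":0,"ty":0,"tz":0.0065,"ax":0,"ay":0,"az":0},{"claw":0,"tx":0,"ty":0,"tz":0,"ax":0,"ay":0,"az":0},{"claw":0,"tx":0,"ty":0,"tz":0,"ax":0,"ay":0,"az":0}])

```text
time_s: 19.85
tool_pos: [0.5231, 0.1456, 0.0819]
tool_rot: [-2.294, -2.146, 0.001]
force: [-0.6, -0.4, 0.0]
width: 0.002
```

```bash
python3 -c "
from h import *
for i in range(4):
  o=bot.get_obs();print(o['tool_pos'].round(4),o['force'].round(1)); bot.read_camera('scene')"
```

```text
[0.5231 0.1456 0.0819] [-0.6 -0.4  0. ]
[0.5232 0.1456 0.0821] [ 0.9 -0.5  0. ]
[0.5233 0.1456 0.0823] [-0.4  0.5 -0.1]
[0.5233 0.1456 0.0823] [-0.3 -0.4  0.9]
```

>>> servo_tool(increments=[{"claw":0,"tx":0,"ty":0,"tz":0.002,"ax":0,"ay":0,"az":0},{"claw":0,"tx":0,"ty":0,"tz":0,"ax":0,"ay":0,"az":0},{"claw":0,"tx":0,"ty":0,"tz":0,"ax":0,"ay":0,"az":0}])

```text
time_s: 20.35
tool_pos: [0.5234, 0.1457, 0.0804]
tool_rot: [2.294, 2.146, 0.0]
force: [-1.1, -0.4, 1.2]
width: -0.001
```

```bash
python3 -c "
from h import *
for i in range(4):
  o=bot.get_obs();print(o['tool_pos'].round(4),o['force'].round(1)); bot.read_camera('scene')"
```

```text
[0.5234 0.1457 0.0804] [-1.1 -0.4  1.2]
[0.5234 0.1456 0.0805] [ 1.2 -0.1  1.4]
[0.5234 0.1456 0.0805] [0.3 0.5 0.7]
[0.5234 0.1457 0.0805] [ 0.2 -0.1  1.5]
```

>>> servo_tool(increments=[{"claw":0,"tx":0,"ty":0,"tz":0.003,"ax":0,"ay":0,"az":0},{"claw":0,"tx":0,"ty":0,"tz":0.002,"ax":0,"ay":0,"az":0},{"claw":0,"tx":0,"ty":0,"tz":0.001,"ax":0,"ay":0,"az":0},{"claw":0,"tx":0,"ty":0,"tz":0,"ax":0,"ay":0,"az":0},{"claw":0,"tx":0,"ty":0,"tz":0,"ax":0,"ay":0,"az":0}])

```text
time_s: 21.05
tool_pos: [0.5235, 0.1457, 0.0749]
tool_rot: [2.294, 2.146, 0.001]
force: [-2.3, -0.8, 10.6]
width: 0.003
```

```bash
python3 -c "
from h import *
state(); im=plate('t16')
cv2.imwrite('pics/t16z.png',cv2.resize(im[145:195,325:375],None,fx=12,fy=12,interpolation=cv2.INTER_CUBIC)[:,:,::-1])"
```

```text
t 21.05 pos [0.5235 0.1457 0.0749] g [ 0.0001 -0.005 ] F [-2.3 -0.8 10.6] w 0.003 xang-feed 0.1 tilt 0.03
plate g [-0.0429 -0.0001] size [40.6 78.9] ang deg -89.94
```

View pics/t16z.png

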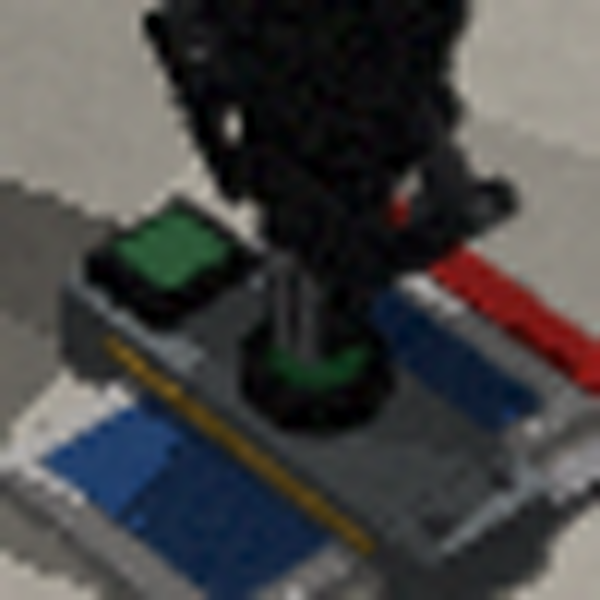

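First contact came at about 0.081 and the hard stop at 0.0749, which is 6 mm, so the key is fully down. Now I'll release it and move clear.

>>> servo_tool(increments=[{"claw":0,"tx":0,"ty":0,"tz":-0.008,"ax":0,"ay":0,"az":0},{"claw":0,"tx":0,"ty":0,"tz":-0.04,"ax":0,"ay":0,"az":0},{"claw":0,"tx":0,"ty":0,"tz":-0.05,"ax":0,"ay":0,"az":0},{"claw":0,"tx":-0.045,"ty":0,"tz":-0.02,"ax":0,"ay":0,"az":0},{"claw":0,"tx":-0.05,"ty":0,"tz":0,"ax":0,"ay":0,"az":0},{"claw":0,"tx":-0.05,"ty":0,"tz":0,"ax":0,"ay":0,"az":0},{"claw":0,"tx":-0.05,"ty":0,"tz":0,"ax":0,"ay":0,"az":0},{"claw":0,"tx":-0.05,"ty":0,"tz":0,"ax":0,"ay":0,"az":0},{"claw":0,"tx":0,"ty":0,"tz":0,"ax":0,"ay":0,"az":0},{"claw":0,"tx":0,"ty":0,"tz":0,"ax":0,"ay":0,"az":0},{"claw":0,"tx":0,"ty":0,"tz":0,"ax":0,"ay":0,"az":0}])

```text
time_s: 22.2
tool_pos: [0.507, -0.0981, 0.1921]
tool_rot: [-2.293, -2.147, 0.0]
force: [0.8, -0.4, 0.6]
width: -0.002
```

```bash
python3 -c "
from h import *
state();im=plate('t17');t=plate('t17t','top')
cv2.imwrite('pics/t17tz.png',cv2.resize(t[170:240,235:315],None,fx=9,fy=8,interpolation=cv2.INTER_CUBIC)[:,:,::-1])
print(proj('top',np.array([np.r_[g2w(-.075,0),.01],np.r_[g2w(.075,0),.01]])))
for n,i in(('scene',im),('top',t)):
  c=[c for c in blob(i,*G,(340,160,362,185) if n=='scene' else (262,195,285,210))][0]; print(n,cen(c),cv2.contourArea(c))
t0=cv2.imread('pics/t6t.png')[:,:,::-1]; s0=cv2.imread('pics/t9.png')[:,:,::-1]
print([ (cv2.absdiff(t,t0).max(2)[90:265,a:b]>60).sum() for a,b in((90,240),)])"
```

```text
t 22.2 pos [ 0.507  -0.0981  0.1921] g [-0.2443 -0.0051] F [ 0.8 -0.4  0.6] w -0.002 xang-feed 0.13 tilt 0.03
plate g [-0.0427  0.0005] size [41.3 77.8] ang deg -89.62
plate g [0.0454 0.001 ] size [35.4 77.1] ang deg -89.69
[[297.80006385 206.44115018]
 [254.25661617 204.37702955]]
scene [351.         173.08333333] 36.0
top [274.23333333 202.07      ] 50.0
[np.int64(0)]
```

View pics/t17.png

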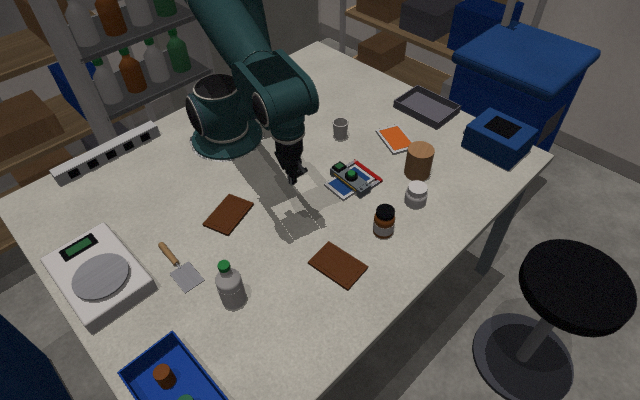

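View pics/t17tz.png

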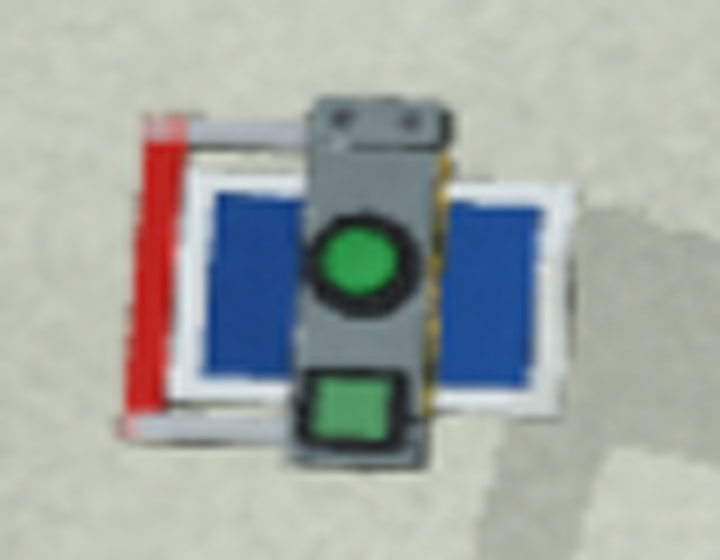

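The plate is flush on the red bar. The key's position and area match the start (274.2,202.1; 50 px), so it is up again. The bystanders are where they were and the arm is clear, so I'm handing in.

```bash
python3 -c "
from workcell import bot
print(bot.hand_in())"
```

```text
the job is handed in; nothing more can be done
None
```

I pushed the blue plate under the bridge until it was flush against the red stop, pressed the green key fully down and released it, then moved clear and handed in at about 22 s. The hand-in gives no verdict.

**How it went:** I first nudged the plate's side with the shut fingers to centre and straighten it. Then I pushed from behind with two fingertips until the force rose to 16 N at the stop, which came within about 1 mm of the expected position.

**Last checks:**
- **Plate:** flush along the whole stop bar in both views, less than 1° off square and about 1 mm off centre.
- **Key:** back up, at the same pixels as at the start. First contact was at tool height 0.081 m and the hard stop at 0.075 m, which matches the 6 mm travel.
- **Surroundings:** the items at the gauge end of the bench showed no change in the top view. The wash bottle and spatula I checked only by eye in the scene view. The arm touches nothing.

**What disagreed:**
- **Finger length:** `bot.tip_reach` (25 mm) fits neither opening I used. The fingertips reached about 29 mm shut and 20 mm at 0.7 open.
- **First key press:** because of that, it bottomed out harder than intended, with about 45 N measured on the fingertips. I repeated it gently at about 11 N.

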